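# Clamp the chopping board in its dock

### The job

Get the chopping board ready for slicing, using the fingers only to push: with the clamp lever still open, push the board along the worktop until its edge is flush against the steel fence of the dock, then flip the clamp lever over past its centre so that it snaps down and its rubber foot clamps the board. Do not lift or tip the board, and leave the other things standing where they are.

Things in the scene. Friction and masses are not known exactly. Their poses are not given: they have to be found in the camera images.
- dock: Board dock fixed to the worktop: steel fence bar 180 mm long (own y), 30 mm thick (own x 0 to 30 mm), 30 mm high; in its middle a toggle clamp on a dark bracket (50 mm along y, to x = 40 mm, at most 59 mm high). Origin on the worktop at the middle of the fence's front face, z up; own x points level from the board into the fence: the direction to push the board.
- clamp_lever (a joint): Toggle lever angle (rad), hinge level and parallel to the fence: 0 to 0.1 = open, leaning 0.6 away from the board, behind the fence; 0.6 = upright, the unstable centre; about 2.17 = flat over the board, foot on it (2.4 if no board is there). A spring drives it away from the centre to the side it is on: 2 to 3 N at the grip start it from open; closed, it presses about 9 N on the board.
- lever_hinge (a point): Point on the lever's hinge axis at its middle, 50 mm above the worktop, 15 mm behind the fence's front face (dock's own x = 15 mm, y = 0). The lever is a flat steel bar 14 mm wide and 8 mm thick from here, with a round black grip 18 mm thick from 57 mm to 105 mm along it.
- lever_tip (a point): Outer end of the lever's black grip, 105 mm from lever_hinge. Open, it stands 59 mm farther along the dock's own x than the hinge and 87 mm above it.
- clamp_pad: Rubber foot of the clamp, a disc 18 mm across and 8 mm thick on a short spindle that stands out from the board side of the lever, 50 mm along it. With the lever down, its face points down and presses on the board's top 35 mm in from the fence. Origin at the disc's inner face (the spindle side), in the middle.
- board: Loose wooden chopping board lying flat, 160 mm (own y) by 120 mm (own x) by 20 mm thick, 0.25 to 0.5 kg, a groove round its top, a dark hanging hole near one end. Origin at the centre of its underside; own x points to the fence. Starts 30 to 70 mm short of the fence, turned up to 0.15 rad, up to 12 mm to a side. Home, its origin is 60 mm from the fence's front face.
- board_back_left (a point): Corner of the board nearest the fence, on the board's own +y side, half-way up its thickness (own x = 60 mm, y = 80 mm, z = 10 mm).
- board_back_right (a point): The other corner nearest the fence, on the board's own -y side (own x = 60 mm, y = -80 mm, z = 10 mm).
- garlic: Loose garlic bulb, 56 mm across and 56 mm high, beside one end of the board and fence; leave it. Origin at its underside.
- salt_shaker: Loose salt shaker, clear with a grey top, 44 mm across and 90 mm high; leave it. Origin at its underside.
- jam_jar: Loose glass jar with a grey lid, 66 mm across and 95 mm high; leave it. Origin at its underside.
- kitchen_timer: Loose round wind-up timer, 63 mm across and 46 mm high, near the front of the worktop; leave it. Origin at its underside.
Things that resemble listed ones, but are neither listed nor needed, are in the scene too. What is shaped like the dock but blue is not meant.

How it is judged:
On the way, in this order (a step that is already met when the one before it is completed fails the run):
1. the board is flush against the fence (both corners within 5 mm) while the lever is still open (x of each of board_back_left, board_back_right in the frame of dock above -0.005 m and value of joint clamp_lever below 0.6 rad), for 0.2 s.
2. the lever has gone over and its foot presses on the board (value of joint clamp_lever above 2.05 rad and contact force between clamp_pad and board above 3 N), for 0.2 s.
At the end, for the whole second after the job is handed in: The board lies flat and at rest with both back corners within 5 mm of the fence, and the lever is down (joint 2.05 to 2.3 rad) with its rubber foot pressing on the board with more than 3 N (all of step 2 and x of each of board_back_left, board_back_right in the frame of dock above -0.005 m and value of joint clamp_lever below 2.3 rad and angle between board's own z axis and vertical below 0.05 rad and linear speed of board below 0.02 m/s); the robot touches nothing.
It fails at once if the board is lifted or tipped (height (world z) of board above 0.015 m or angle between board's own z axis and vertical above 0.15 rad).
It fails at once if a bystander is moved more than 20 mm or knocked over (distance of any of garlic, salt_shaker, jam_jar, kitchen_timer from where it was at the start of the episode above 0.02 m or angle between any of salt_shaker, jam_jar's own z axis and vertical above 0.5 rad).
It also fails if it takes over 48 s, if anything falls off the work surface, if the arm or the gripper's body presses on something with over 40 N, if the wrist force passes 120 N, or if a joint passes its speed limit or range.

### The arm

A 7-joint arm with a two-finger parallel gripper is mounted at the origin on a cart in front of the work surface, level with it; the furniture and walls round the work are solid. World frame = base frame: x ahead of the robot, y to its left, z up, the work surface at z = 0. Lengths are in m, angles in rad, forces in N, time in s.
With the tool pointing down it reaches from about 0.425 to 0.925 m from the base axis. Payload 6.8 kg.
Tool frame: the origin (TCP) lies midway between the tips of the shut fingers; the grasp point (between the pads) lies 19 mm behind it; z points along the fingers, y is the line along which they close (so a half turn about z gives the same grasp; the last joint's range is limited). The gripper opens to 85 mm and grips with 20 to 120 N. Pads are 22 mm wide; open, the fingers measure 114 mm over their backs; the gripper's body (76 mm by 85 mm) begins 54 mm behind the grasp point. The pads swing forward as they close: fully open they stand 13 mm farther back than shut.
Start: joints at [-1.355, 0.477, 0.022, 1.555, -0.011, 1.109, -0.083], TCP at [0.215, 0.64, 0.231] pointing down, gripper open.
Joint ranges: [-2.96, 2.96], [-0.34, 2.1], [-1.41, 1.46], [0.24, 2.44], [-1.37, 4.51], [0.17, 1.92], [-2.96, 2.96]. Speed limits (rad/s): [2.39, 2.39, 3.14, 3.14, 3.14, 3.14, 3.14].

### API

Orientations are given as a unit quaternion [w, x, y, z].
In Python, from station import * gives the robot as it stands. The module is installed in compiled form; this text tells all that it offers.
- The arm moves only by the shell command python3 -m jog 'ROWS' [OPENING] [FORCE]. ROWS is JSON, a list of rows, each an object of numbers: "x", "y", "z": the shift along the tool's x, y, z in m; "ax", "ay", "az": the turn, a rotation vector about the tool's x, y, z in rad. In form: [{"x": .., "y": .., "z": .., "ax": .., "ay": .., "az": ..}, ...]. A call has 1 to 12 rows; each row is the pose to reach, as a shift and turn from the pose commanded when the call began, along the tool's axes at that moment; what a row does not reach only later rows make up. A row lasts 1/10 s, in which the tool goes at most 50 mm and 8.59 degrees, less where a joint would pass 70% of its speed; a pose out of reach is approached as far as the arm can. A call with a gripper value outside its range is refused whole. OPENING is the opening, from 0 (shut) to 1 (fully open), set as the call begins (- or left out, the last holds). The fingers move at their own pace and stop on an object; FORCE is the grip in N (left out, the last holds). Time passes only in rows, so rows that repeat a pose let the fingers close. It gives the time, the measured TCP pose, the force, the opening and the grip force at its end, in the units of the state.
- get_obs(): the state, without advancing time (a new reading comes with each control period).
- read_camera(name): name is "side" or "top"; returns the picture (400x640x3 uint8, red, green, blue); there is no depth.
- camera_params(name): a dict with "K" (3x3 intrinsics, pixels), "origin" and "attitude" of the camera in the world. Camera axes: x right, y up, looking along -z (the intrinsics and any distortion apply to the point x, -y, -z); pixel columns grow to the right and rows downward; lengths in m; the calibration is good to about 2 mm. A picture is of the moment at which its call begins. camera_params takes no time and is no camera call.
- hand_in(): hands the job in; it is judged then, once.
The state is a dict: "t": time; "q": joint angles; "joint_vel": joint speeds; "joint_torque": joint torques, N m; "eef_pos": TCP position; "tool_rot": TCP orientation; "contact_force": force on the tool from outside, world axes, zero at the start; "torque": the same for the moment, N m; "gripper_width": opening from 0.0 (shut) to 1.0 (fully open); "grasp_force": force on a finger pad.
Only numpy, scipy, OpenCV 4.12 (cv2) and the standard library are available. Lean on these libraries where they do the work, as an engineer would, in place of code of your own. Each camera call takes 0.05 s, during which the arm holds its last target. There are 200 camera calls.

## Working session

There is one attempt and no reset: what is moved stays moved. The work goes in short steps, Python scripts to look and compute and a shell command to move; the robot and the scene stay as the last step left them, time stands still between calls to the robot, and variables do not carry over. Pictures are saved under pics/ and viewed, at most 10 in all, crops included, and the job is handed in when it is done.

```bash
mkdir -p pics; python3 - <<'E'
from station import *
import cv2
for n in("top","side"):
    cv2.imwrite(f"pics/{n}0.png",read_camera(n)[:,:,::-1]); p=camera_params(n); print(n,p)
o=get_obs(); print({k:o[k] for k in("t","eef_pos","tool_rot","contact_force","gripper_width")})
E
```

```text
top {'K': array([[361.7512605 ,   0.        , 313.61211775],
       [  0.        , 361.7512605 , 202.56350526],
       [  0.        ,   0.        ,   1.        ]]), 'origin': array([ 0.20306769, -0.05450228,  1.01459013]), 'attitude': array([ 0.82504702,  0.16658224, -0.10603108, -0.52943855])}
side {'K': array([[361.67316615,   0.        , 325.11606015],
       [  0.        , 361.67316615, 197.7886357 ],
       [  0.        ,   0.        ,   1.        ]]), 'origin': array([0.81829076, 0.81854063, 0.62455922]), 'attitude': array([0.15811825, 0.09550889, 0.46258517, 0.86711685])}
{'t': 0.1, 'eef_pos': array([0.21461975, 0.63940813, 0.23043503]), 'tool_rot': array([-7.77048197e-05,  1.61191858e-01,  9.86922744e-01, -8.21762863e-04]), 'contact_force': array([-0.40814128,  0.44564059, -0.23685987]), 'gripper_width': 0.9990840615509117}
```

View pics/top0.png

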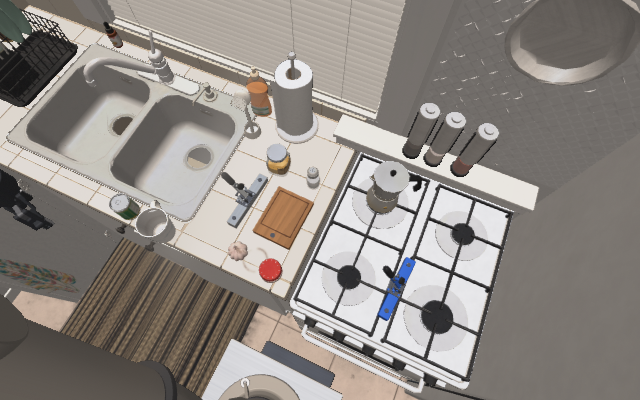

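View pics/side0.png

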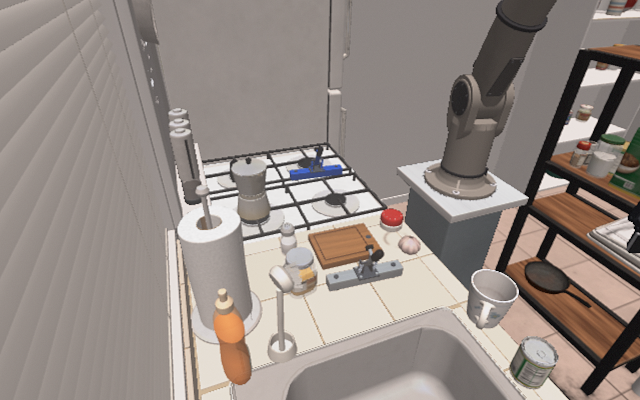

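The top view shows the grey dock near (248,200) with its lever leaning up-left. The board is at (283,217), the garlic at (237,250), the timer at (270,270), the shaker at (313,177) and the jar at (278,158). The side view shows the same layout. Next I'll enlarge the work area for corner picking.

```bash
cat > h.py <<'E'
import numpy as np, cv2
from scipy.spatial.transform import Rotation as R
from station import *
def cam(n):
    p=camera_params(n); w=p["attitude"]
    return p["K"],np.array(p["origin"]),R.from_quat(np.r_[w[1:],w[0]]).as_matrix()
def ray(n,px):
    K,o,M=cam(n); d=np.linalg.solve(K,[px[0],px[1],1.]); return o,M@(d*[1,-1,-1])
def onz(n,px,z):
    o,d=ray(n,px); return o+d*(z-o[2])/d[2]
def proj(n,P):
    K,o,M=cam(n); c=M.T@(np.array(P)-o); c=K@(c*[1,-1,-1]); return c[:2]/c[2]
E
python3 - <<'E'
import cv2
a=cv2.imread("pics/top0.png")[130:290,210:340]; b=cv2.imread("pics/side0.png")[200:310,270:430]
a=cv2.resize(a,None,fx=3.7,fy=3.7,interpolation=2); b=cv2.resize(b,None,fx=5,fy=5,interpolation=2)
cv2.imwrite("pics/a.png",a); cv2.imwrite("pics/b.png",b)
E
python3 - <<'E'
from h import *
im=cv2.imread("pics/top0.png"); hsv=cv2.cvtColor(im,cv2.COLOR_BGR2HSV)
m=cv2.inRange(hsv,(5,90,40),(20,255,220)); m2=np.zeros_like(m); m2[180:255,245:320]=m[180:255,245:320]
c=max(cv2.findContours(m2,0,1)[0],key=cv2.contourArea); r=cv2.minAreaRect(c)
print(cv2.contourArea(c),cv2.approxPolyDP(cv2.convexHull(c),4,True).reshape(-1,2).tolist())
im=cv2.imread("pics/side0.png"); hsv=cv2.cvtColor(im,cv2.COLOR_BGR2HSV)
m=cv2.inRange(hsv,(5,90,40),(20,255,220)); m2=np.zeros_like(m); m2[215:275,300:390]=m[215:275,300:390]
c=max(cv2.findContours(m2,0,1)[0],key=cv2.contourArea)
print(cv2.contourArea(c),cv2.approxPolyDP(cv2.convexHull(c),3,True).reshape(-1,2).tolist())
E
```

```text
2044.0 [[278, 187], [313, 203], [289, 248], [253, 230]]
1969.0 [[381, 249], [365, 259], [323, 268], [309, 234], [363, 224]]
```

View pics/a.png

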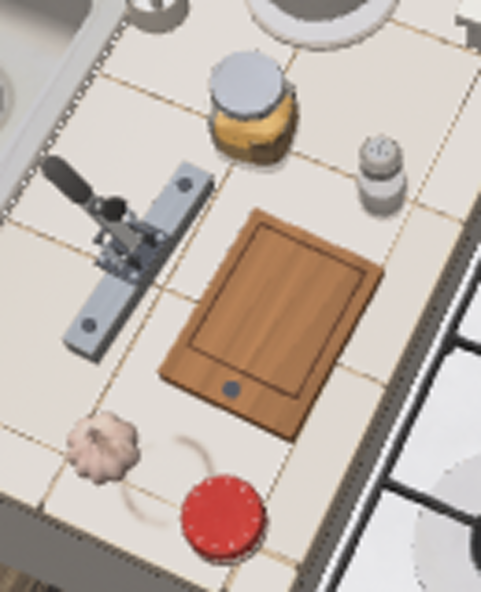

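View pics/b.png

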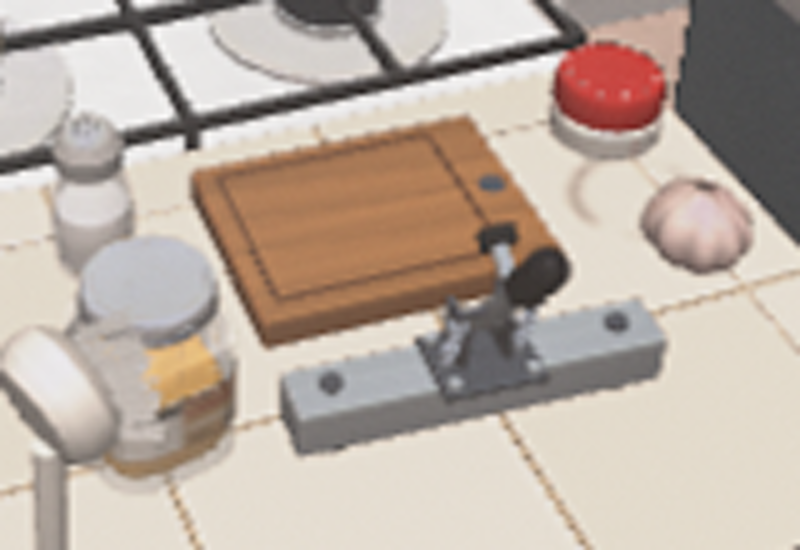

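The crops show the fence's top front edge running from about (213,178) to (97,352) in crop a. The board top has corners near (257,210), (383,270), (293,432) and (162,373), with the hanging hole toward the garlic and timer. Now I'll convert these to world points.

```bash
python3 - <<'E'
from h import *
np.set_printoptions(precision=4,suppress=True)
A=lambda u,v:((u+.5)/3.7-.5+210,(v+.5)/3.7-.5+130)
B=lambda u,v:((u+.5)/5-.5+270,(v+.5)/5-.5+200)
print("fence top corners (bf,ff,fn,bn)")
for p in[(182,162),(213,180),(97,352),(65,338)]: print(onz("top",A(*p),.03)[:2])
print("screws"); 
for p in[(185,185),(89,325)]: print(onz("top",A(*p),.03)[:2])
for p in[(331,382),(617,321)]: print('side',onz("side",B(*p),.03)[:2])
print('side fence top: ');
for p in[(285,378),(298,415),(664,345),(640,300)]: print(onz("side",B(*p),.03)[:2])
print("board top")
for p in[(257,210),(383,270),(293,435),(162,375)]: print(onz("top",A(*p),.02)[:2])
for p in[(193,172),(265,325),(570,250),(468,117)]: print('side',onz("side",B(*p),.02)[:2])
print("hole",onz("top",A(232,389),.02)[:2],onz("side",B(491,184),.02)[:2])
print("garlic",onz("top",A(103,446),.03)[:2],onz("side",B(697,225),.028)[:2])
print("timer",onz("top",A(222,512),.046)[:2],onz("side",B(612,88),.046)[:2])
print("shaker",onz("top",A(381,152),.09)[:2],onz("side",B(88,135),.09)[:2])
print("jar",onz("top",A(250,82),.095)[:2],onz("side",B(148,280),.095)[:2])
# lever grip tip triangulate
for n,p in(("top",A(50,162)),("side",B(550,265))):
    o,d=ray(n,p); print(n,o+d*(.137-o[2])/d[2])
M=R.from_quat(np.roll(get_obs()["tool_rot"],-1)).as_matrix(); print(M)
E
```

```text
fence top corners (bf,ff,fn,bn)
[0.5964 0.3116]
[0.5923 0.2807]
[0.422  0.2938]
[0.4217 0.3222]
screws
[0.5787 0.2994]
[0.439  0.3105]
side [0.5756 0.2927]
side [0.4348 0.3031]
side fence top: 
[0.5941 0.2833]
[0.5969 0.306 ]
[0.4223 0.3243]
[0.4172 0.2944]
board top
[0.5868 0.2385]
[0.5814 0.1221]
[0.428  0.1276]
[0.4288 0.2418]
side [0.5817 0.1205]
side [0.5867 0.2392]
side [0.4249 0.2422]
side [0.4246 0.127 ]
hole [0.4414 0.1869] [0.4387 0.1827]
garlic [0.3582 0.2526] [0.3607 0.2553]
timer [0.3486 0.1444] [0.3571 0.1602]
shaker [0.6446 0.1526] [0.6469 0.1583]
jar [0.6557 0.2719] [0.6525 0.2687]
top [0.5132 0.3602 0.137 ]
side [0.5129 0.3589 0.137 ]
[[-0.948   0.3182 -0.0004]
 [ 0.3182  0.948  -0.0016]
 [-0.0001 -0.0016 -1.    ]]
```

Both views agree to within about 5 mm:
- **Dock:** origin about (0.506, 0.2865), own x about (0.076, 0.997).
- **Board:** rear edge middle about (0.504, 0.124), gap about 41 to 50 mm.
- **Lever tip:** (0.513, 0.360) measured, (0.5115, 0.360) predicted.

I'll push with both open fingers spread parallel to the fence.

```bash
cat >> h.py <<'E'
X=np.array([.076,.997,0]);Y=np.array([-.997,.076,0]);O=np.array([.506,.2865,0])
def rel(t):
    o=get_obs(); M=R.from_quat(np.roll(o["tool_rot"],-1)).as_matrix(); return np.round(M.T@(np.array(t)-o["eef_pos"]),4)
def D(x,y,z): return O+X*x+Y*y+[0,0,z]
E
python3 -c "
from h import *
print(D(-.2,0,0),rel(D(-.2,0,.2)))"
```

```text
[0.4908 0.0871 0.    ] [-0.4376 -0.4357  0.0312]
```

```bash
python3 -m jog '[{"x":-0.03,"y":-0.03,"az":0.08},{"x":-0.06,"y":-0.06,"az":0.2},{"x":-0.09,"y":-0.09,"az":0.32},{"x":-0.12,"y":-0.12,"az":0.44},{"x":-0.15,"y":-0.15,"az":0.56},{"x":-0.18,"y":-0.18,"az":0.68},{"x":-0.21,"y":-0.21,"az":0.8},{"x":-0.24,"y":-0.24,"az":0.92},{"x":-0.27,"y":-0.27,"az":1.04},{"x":-0.3,"y":-0.3,"az":1.16},{"x":-0.33,"y":-0.33,"az":1.25},{"x":-0.36,"y":-0.36,"az":1.32}]' 1; python3 -c "
from h import *
t=D(-.2,-.008,.1); print(rel(t)); o=get_obs();M=R.from_quat(np.roll(o['tool_rot'],-1)).as_matrix();print(M,R.from_matrix(M.T@np.c_[-X,-Y,[0,0,-1]]).as_rotvec(),np.linalg.norm(o['contact_force']))"
```

```text
[-0.4453 -0.4336  0.1312]validation failed for argument at $[0]...
Traceback (most recent call last):
  File "scipy/spatial/transform/_rotation.pyx", line 1143, in scipy.spatial.transform._rotation.Rotation.from_matrix
ValueError: Non-positive determinant (left-handed or null coordinate frame) in rotation matrix 0: [[-2.45162835e-01 -9.69371019e-01  1.11545657e-04]
 [-9.69369665e-01  2.45162682e-01  1.64708369e-03]
 [ 1.62398203e-03 -2.95674729e-04  9.99998637e-01]].
```

Rows need all six keys.

```bash
cat >> h.py <<'E'
def st():
    o=get_obs(); M=R.from_quat(np.roll(o["tool_rot"],-1)).as_matrix()
    p=o["eef_pos"]-O; F=o["contact_force"]
    print("t",round(o["t"],2),"dock xyz",np.round([p@X,p@Y,p[2]],4),"F",np.round([F@X,F@Y,F[2]],2),"rot",np.round(R.from_matrix(M.T@np.c_[X,-Y,[0,0,-1]]).as_rotvec(),3))
E
python3 -m jog '[{"x":-0.03,"y":-0.03,"z":0,"ax":0,"ay":0,"az":0.08},{"x":-0.06,"y":-0.06,"z":0,"ax":0,"ay":0,"az":0.2},{"x":-0.09,"y":-0.09,"z":0,"ax":0,"ay":0,"az":0.32},{"x":-0.12,"y":-0.12,"z":0,"ax":0,"ay":0,"az":0.44},{"x":-0.15,"y":-0.15,"z":0,"ax":0,"ay":0,"az":0.56},{"x":-0.18,"y":-0.18,"z":0,"ax":0,"ay":0,"az":0.68},{"x":-0.21,"y":-0.21,"z":0,"ax":0,"ay":0,"az":0.8},{"x":-0.24,"y":-0.24,"z":0,"ax":0,"ay":0,"az":0.92},{"x":-0.27,"y":-0.27,"z":0,"ax":0,"ay":0,"az":1.04},{"x":-0.3,"y":-0.3,"z":0,"ax":0,"ay":0,"az":1.16},{"x":-0.33,"y":-0.33,"z":0,"ax":0,"ay":0,"az":1.25},{"x":-0.36,"y":-0.36,"z":0,"ax":0,"ay":0,"az":1.32}]' 1; python3 -c "
from h import *
st(); print(rel(D(-.2,-.008,.1)))"
```

```text
t: 1.3
eef_pos: [0.4418, 0.1824, 0.2312]
tool_rot: [-0.0, 0.734, 0.68, -0.0]
contact_force: [1.1, 0.7, -0.8]
gripper_width: 1.004
grasp_force: 0.0
t 1.3 dock xyz [-0.1087  0.0561  0.2312] F [ 0.79 -1.   -0.75] rot [-0. -0. -0.]
[-0.0913  0.0642  0.1312]
```

```bash
python3 -m jog '[{"x":-0.025,"y":0.016,"z":0,"ax":0,"ay":0,"az":0},{"x":-0.05,"y":0.032,"z":0.02,"ax":0,"ay":0,"az":0},{"x":-0.075,"y":0.05,"z":0.05,"ax":0,"ay":0,"az":0},{"x":-0.09,"y":0.064,"z":0.08,"ax":0,"ay":0,"az":0},{"x":-0.092,"y":0.064,"z":0.11,"ax":0,"ay":0,"az":0},{"x":-0.092,"y":0.064,"z":0.14,"ax":0,"ay":0,"az":0},{"x":-0.092,"y":0.064,"z":0.17,"ax":0,"ay":0,"az":0},{"x":-0.092,"y":0.064,"z":0.195,"ax":0,"ay":0,"az":0},{"x":-0.092,"y":0.064,"z":0.215,"ax":0,"ay":0,"az":0},{"x":-0.092,"y":0.064,"z":0.228,"ax":0,"ay":0,"az":0},{"x":-0.092,"y":0.064,"z":0.235,"ax":0,"ay":0,"az":0},{"x":-0.092,"y":0.064,"z":0.235,"ax":0,"ay":0,"az":0}]'; python3 -c "
from h import *
st()
for n in('top','side'):cv2.imwrite(f'pics/{n}1.png',read_camera(n)[:,:,::-1])
cv2.imwrite('pics/c.png',cv2.resize(cv2.imread('pics/side1.png')[180:310,250:440],None,fx=4,fy=4,interpolation=2))"
```

```text
t: 2.5
eef_pos: [0.4983, 0.0876, -0.0042]
tool_rot: [-0.0, 0.732, 0.681, -0.0]
contact_force: [0.2, 0.3, -0.3]
gripper_width: 1.003
grasp_force: 0.0
t 2.5 dock xyz [-0.1989 -0.0075 -0.0042] F [ 0.36 -0.22 -0.33] rot [-0.001  0.     0.003]
```

View pics/c.png

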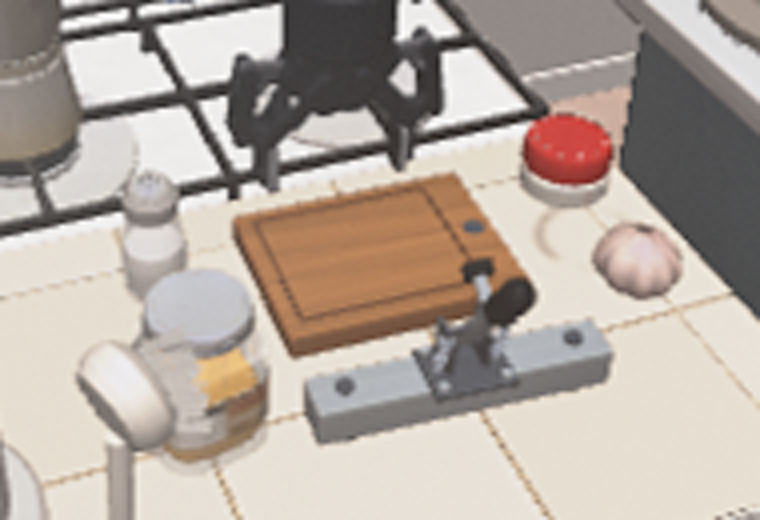

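The two fingertips, at (270,185) and (403,165) in the crop, stand behind the board's rear edge, low and centred. Now I'll push.

```bash
python3 -m jog '[{"x":0.006,"y":0,"z":0,"ax":0,"ay":0,"az":0},{"x":0.011,"y":0,"z":0,"ax":0,"ay":0,"az":0},{"x":0.016,"y":0,"z":0,"ax":0,"ay":0,"az":0},{"x":0.021,"y":0,"z":0,"ax":0,"ay":0,"az":0},{"x":0.026,"y":0,"z":0,"ax":0,"ay":0,"az":0},{"x":0.031,"y":0,"z":0,"ax":0,"ay":0,"az":0},{"x":0.036,"y":0,"z":0,"ax":0,"ay":0,"az":0},{"x":0.041,"y":0,"z":0,"ax":0,"ay":0,"az":0},{"x":0.046,"y":0,"z":0,"ax":0,"ay":0,"az":0},{"x":0.051,"y":0,"z":0,"ax":0,"ay":0,"az":0},{"x":0.055,"y":0,"z":0,"ax":0,"ay":0,"az":0},{"x":0.058,"y":0,"z":0,"ax":0,"ay":0,"az":0}]'; python3 -c "
from h import *
st()"; python3 -m jog '[{"x":0.002,"y":0,"z":0,"ax":0,"ay":0,"az":0},{"x":0.004,"y":0,"z":0,"ax":0,"ay":0,"az":0},{"x":0.006,"y":0,"z":0,"ax":0,"ay":0,"az":0}]';python3 -c "
from h import *
st()"
```

```text
t: 3.8
eef_pos: [0.5029, 0.1461, -0.0037]
tool_rot: [-0.0, 0.732, 0.681, 0.0]
contact_force: [-0.5, -3.7, -0.4]
gripper_width: 0.998
grasp_force: 1.2
t 3.8 dock xyz [-0.1402 -0.0076 -0.0037] F [-3.73  0.24 -0.38] rot [ 0.    -0.     0.004]
t: 4.1
eef_pos: [0.5033, 0.1516, -0.0037]
tool_rot: [-0.0, 0.732, 0.681, -0.0]
contact_force: [0.6, -2.8, -1.0]
gripper_width: 1.001
grasp_force: 1.0
t 4.1 dock xyz [-0.1347 -0.0075 -0.0037] F [-2.73 -0.8  -1.04] rot [-0.     0.     0.003]
```

Sliding freely at about 3 N. I'll advance in small steps until the force rises against the fence.

```bash
python3 -m jog '[{"x":0.001,"y":0,"z":0,"ax":0,"ay":0,"az":0},{"x":0.002,"y":0,"z":0,"ax":0,"ay":0,"az":0},{"x":0.003,"y":0,"z":0,"ax":0,"ay":0,"az":0}]';python3 -c "
from h import *
st()"; python3 -m jog '[{"x":0.001,"y":0,"z":0,"ax":0,"ay":0,"az":0},{"x":0.002,"y":0,"z":0,"ax":0,"ay":0,"az":0}]';python3 -c "
from h import *
st()"
```

```text
t: 4.4
eef_pos: [0.5034, 0.1546, -0.0037]
tool_rot: [-0.0, 0.732, 0.681, -0.0]
contact_force: [-1.0, -2.2, -1.3]
gripper_width: 1.004
grasp_force: 0.9
t 4.4 dock xyz [-0.1317 -0.0075 -0.0037] F [-2.27  0.83 -1.32] rot [-0.     0.     0.003]
t: 4.6
eef_pos: [0.5036, 0.1559, -0.0037]
tool_rot: [0.0, 0.733, 0.681, -0.0]
contact_force: [-0.9, -5.6, -0.5]
gripper_width: 1.003
grasp_force: 3.0
t 4.6 dock xyz [-0.1304 -0.0076 -0.0037] F [-5.62  0.47 -0.53] rot [-0.     0.001  0.003]
```

```bash
python3 -m jog '[{"x":0.001,"y":0,"z":0,"ax":0,"ay":0,"az":0},{"x":0.002,"y":0,"z":0,"ax":0,"ay":0,"az":0},{"x":0.002,"y":0,"z":0,"ax":0,"ay":0,"az":0},{"x":0.002,"y":0,"z":0,"ax":0,"ay":0,"az":0}]';python3 -c "
from h import *
st()
for n in('top','side'):cv2.imwrite(f'pics/{n}2.png',read_camera(n)[:,:,::-1])
a=cv2.resize(cv2.imread('pics/top2.png')[150:280,200:330],None,fx=3,fy=3,interpolation=2)
b=cv2.resize(cv2.imread('pics/side2.png')[195:295,300:430],None,fx=3,fy=3.9,interpolation=2)
cv2.imwrite('pics/d.png',np.hstack([a,b]))"
```

```text
t: 5.0
eef_pos: [0.5036, 0.1559, -0.0037]
tool_rot: [0.001, 0.733, 0.68, -0.001]
contact_force: [-0.1, -8.4, 1.2]
gripper_width: 1.001
grasp_force: 4.3
t 5.0 dock xyz [-0.1304 -0.0075 -0.0037] F [-8.35 -0.5   1.25] rot [-0.     0.003  0.002]
```

View pics/d.png

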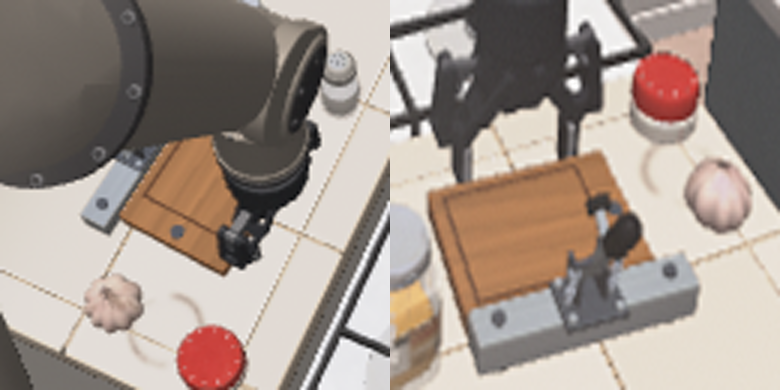

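The board now sits against the fence. The top view shows no gap at the visible end near (120,225), and in the side view the fence hides the front edge evenly. I'll press a little more to seat it square, then back off, rise and shut the fingers.

```bash
python3 -m jog '[{"x":0.002,"y":0,"z":0,"ax":0,"ay":0,"az":0},{"x":0.004,"y":0,"z":0,"ax":0,"ay":0,"az":0},{"x":0.004,"y":0,"z":0,"ax":0,"ay":0,"az":0},{"x":0.004,"y":0,"z":0,"ax":0,"ay":0,"az":0}]';python3 -c "
from h import *
st()"; python3 -m jog '[{"x":-0.008,"y":0,"z":0,"ax":0,"ay":0,"az":0},{"x":-0.02,"y":0,"z":0,"ax":0,"ay":0,"az":0},{"x":-0.03,"y":0,"z":-0.01,"ax":0,"ay":0,"az":0},{"x":-0.03,"y":0,"z":-0.04,"ax":0,"ay":0,"az":0},{"x":-0.03,"y":0,"z":-0.08,"ax":0,"ay":0,"az":0},{"x":-0.03,"y":0,"z":-0.12,"ax":0,"ay":0,"az":0},{"x":-0.03,"y":0,"z":-0.16,"ax":0,"ay":0,"az":0},{"x":-0.03,"y":0,"z":-0.2,"ax":0,"ay":0,"az":0},{"x":-0.03,"y":0,"z":-0.23,"ax":0,"ay":0,"az":0},{"x":-0.03,"y":0,"z":-0.245,"ax":0,"ay":0,"az":0},{"x":-0.03,"y":0,"z":-0.25,"ax":0,"ay":0,"az":0}]'; python3 -m jog '[{"x":0,"y":0,"z":0,"ax":0,"ay":0,"az":0},{"x":0.03,"y":0,"z":0,"ax":0,"ay":0,"az":0},{"x":0.07,"y":0,"z":0,"ax":0,"ay":0,"az":0},{"x":0.11,"y":0,"z":0,"ax":0,"ay":0,"az":0},{"x":0.15,"y":0,"z":0,"ax":0,"ay":0,"az":0},{"x":0.19,"y":-0.002,"z":0,"ax":0,"ay":0,"az":0},{"x":0.23,"y":-0.004,"z":0,"ax":0,"ay":0,"az":0},{"x":0.26,"y":-0.006,"z":0,"ax":0,"ay":0,"az":0},{"x":0.28,"y":-0.008,"z":0,"ax":0,"ay":0,"az":0},{"x":0.29,"y":-0.008,"z":0,"ax":0,"ay":0,"az":0},{"x":0.29,"y":-0.008,"z":0,"ax":0,"ay":0,"az":0}]' 0;  python3 -c "
from h import *
st()"
```

```text
t: 5.5
eef_pos: [0.5035, 0.1559, -0.0038]
tool_rot: [0.002, 0.733, 0.68, -0.003]
contact_force: [-1.0, -17.6, 4.2]
gripper_width: 1.0
grasp_force: 9.1
t 5.5 dock xyz [-0.1304 -0.0075 -0.0038] F [-17.58  -0.36   4.22] rot [-0.001  0.007  0.   ]
t: 6.6
eef_pos: [0.5028, 0.1327, 0.2489]
tool_rot: [0.0, 0.732, 0.681, 0.002]
contact_force: [-0.2, -0.0, -0.0]
gripper_width: 0.998
grasp_force: 0.0
t: 7.7
eef_pos: [0.5143, 0.4231, 0.2447]
tool_rot: [0.0, 0.732, 0.681, -0.001]
contact_force: [0.5, -0.7, -0.1]
gripper_width: 0.002
grasp_force: 0.0
t 7.7 dock xyz [0.1368 0.0021 0.2447] F [-0.64 -0.55 -0.11] rot [-0.001  0.002  0.005]
```

```bash
python3 -m jog '[{"x":0,"y":0,"z":0.03,"ax":0,"ay":0,"az":0},{"x":0,"y":0,"z":0.06,"ax":0,"ay":0,"az":0},{"x":0,"y":0,"z":0.09,"ax":0,"ay":0,"az":0},{"x":0,"y":0,"z":0.12,"ax":0,"ay":0,"az":0},{"x":0,"y":0,"z":0.135,"ax":0,"ay":0,"az":0},{"x":0,"y":0,"z":0.14,"ax":0,"ay":0,"az":0}]';python3 -c "
from h import *
st()
for n in('top','side'):cv2.imwrite(f'pics/{n}3.png',read_camera(n)[:,:,::-1])
a=cv2.resize(cv2.imread('pics/top3.png')[150:280,200:330],None,fx=3,fy=3,interpolation=2)
b=cv2.resize(cv2.imread('pics/side3.png')[195:295,300:430],None,fx=3,fy=3.9,interpolation=2)
cv2.imwrite('pics/e.png',np.hstack([a,b]))"
```

```text
t: 8.3
eef_pos: [0.5147, 0.4203, 0.1047]
tool_rot: [0.0, 0.733, 0.68, -0.002]
contact_force: [0.0, 0.4, 0.6]
gripper_width: 0.002
grasp_force: 0.0
t 8.3 dock xyz [0.134  0.0015 0.1047] F [ 0.36 -0.01  0.59] rot [-0.002  0.003  0.001]
```

View pics/e.png

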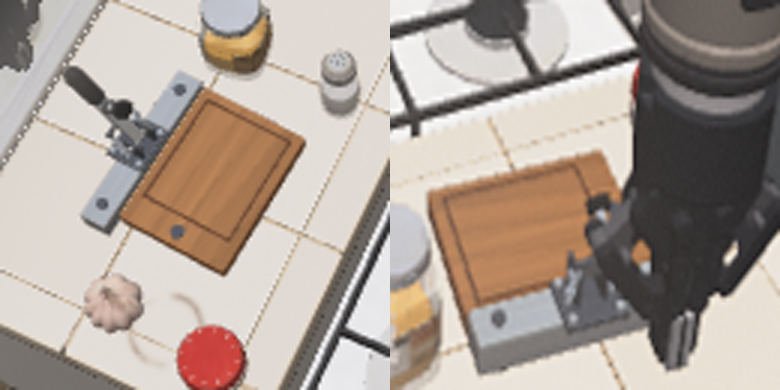

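The board lies flush along the whole fence, with the lever still open and the shut fingers behind the grip. Now I'll push the lever over.

```bash
python3 -m jog '[{"x":-0.012,"y":0,"z":0,"ax":0,"ay":0,"az":0},{"x":-0.024,"y":0,"z":0,"ax":0,"ay":0,"az":0},{"x":-0.034,"y":0,"z":0,"ax":0,"ay":0,"az":0},{"x":-0.042,"y":0,"z":0,"ax":0,"ay":0,"az":0},{"x":-0.05,"y":0,"z":0,"ax":0,"ay":0,"az":0},{"x":-0.058,"y":0,"z":0,"ax":0,"ay":0,"az":0},{"x":-0.066,"y":0,"z":0,"ax":0,"ay":0,"az":0}]';python3 -c "
from h import *
st()"; python3 -m jog '[{"x":-0.01,"y":0,"z":0,"ax":0,"ay":0,"az":0},{"x":-0.02,"y":0,"z":0,"ax":0,"ay":0,"az":0},{"x":-0.03,"y":0,"z":0,"ax":0,"ay":0,"az":0},{"x":-0.04,"y":0,"z":0,"ax":0,"ay":0,"az":0},{"x":-0.05,"y":0,"z":0,"ax":0,"ay":0,"az":0},{"x":-0.06,"y":0,"z":0,"ax":0,"ay":0,"az":0},{"x":-0.06,"y":0,"z":0,"ax":0,"ay":0,"az":0}]';python3 -c "
from h import *
st()
cv2.imwrite('pics/side4.png',read_camera('side')[:,:,::-1])
cv2.imwrite('pics/f.png',cv2.resize(cv2.imread('pics/side4.png')[150:310,250:450],None,fx=3,fy=3,interpolation=2))"
```

```text
t: 9.1
eef_pos: [0.5113, 0.3592, 0.108]
tool_rot: [-0.001, 0.732, 0.681, 0.003]
contact_force: [1.7, 4.2, 2.9]
gripper_width: -0.0
grasp_force: 2.0
t 9.1 dock xyz [0.0729 0.0002 0.108 ] F [ 4.34 -1.42  2.9 ] rot [ 0.003 -0.005  0.005]
t: 9.8
eef_pos: [0.5059, 0.2943, 0.1062]
tool_rot: [0.0, 0.733, 0.68, -0.001]
contact_force: [-0.2, 0.6, 0.5]
gripper_width: -0.003
grasp_force: 0.0
t 9.8 dock xyz [0.0078 0.0007 0.1062] F [0.58 0.2  0.53] rot [-0.     0.001  0.001]
```

View pics/f.png

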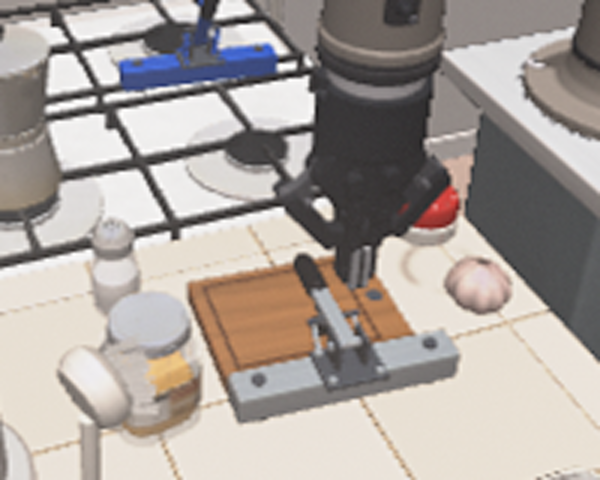

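The lever has snapped down: the bar runs from (350,345) to the grip at (308,270), flat over the board, and the force on the tool is zero. I'll retreat upward and check from above.

```bash
python3 -m jog '[{"x":0.01,"y":0,"z":-0.03,"ax":0,"ay":0,"az":0},{"x":0.04,"y":0,"z":-0.06,"ax":0,"ay":0,"az":0},{"x":0.08,"y":0,"z":-0.09,"ax":0,"ay":0,"az":0},{"x":0.12,"y":0,"z":-0.12,"ax":0,"ay":0,"az":0},{"x":0.14,"y":0,"z":-0.13,"ax":0,"ay":0,"az":0},{"x":0.15,"y":0,"z":-0.13,"ax":0,"ay":0,"az":0},{"x":0.15,"y":0,"z":-0.13,"ax":0,"ay":0,"az":0},{"x":0.15,"y":0,"z":-0.13,"ax":0,"ay":0,"az":0}]';python3 -c "
from h import *
st()
a=cv2.resize(read_camera('top')[130:290,200:340,::-1],None,fx=2.8,fy=2.8,interpolation=2)
b=cv2.resize(read_camera('side')[195:307,280:405,::-1],None,fx=2.8,fy=4,interpolation=2)
cv2.imwrite('pics/g.png',np.hstack([a,b]))"
```

```text
t: 10.65
eef_pos: [0.5166, 0.4444, 0.2347]
tool_rot: [0.0, 0.733, 0.68, -0.002]
contact_force: [0.1, -0.3, -0.8]
gripper_width: -0.0
grasp_force: 0.0
t 10.65 dock xyz [0.1582 0.0015 0.2347] F [-0.32 -0.1  -0.83] rot [-0.001  0.003  0.002]
```

View pics/g.png

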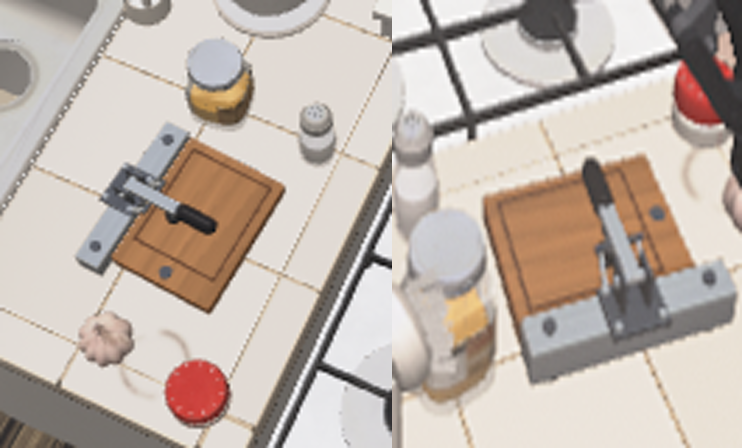

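The board is flush, the lever lies flat over it with the grip at (195,218) in the top view, and the bystanders are unmoved. I'm handing in.

```bash
python3 -c "
from station import *
print(hand_in())"
```

```text
the job is handed in; nothing more can be done
None
```

I pushed the board flush against the fence with the lever open, then flipped the lever so it snapped down onto the board. The last pictures show the bystanders where they started, and I handed the job in at about 10.7 s; no verdict came back, and I judged the clamping from the pictures because I couldn't measure the foot's force.

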